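# Tip a well plate flat in its carrier and flap it down

## Robot

A 7-joint arm with a two-finger parallel gripper is mounted at the origin on the work surface. World frame = base frame: x ahead of the robot, y to its left, z up, the work surface at z = 0. Lengths are in m, angles in rad, forces in N, time in s.
With the tool pointing down it reaches from about 0.4 to 0.85 m from the base axis. Payload 10.4 kg.
Tool frame: the origin (TCP) lies midway between the tips of the shut fingers; the grasp point (between the pads) lies r.grasp_offset behind it (r.grasp_offset is the distance from the TCP to the grasp point, in m); z points along the fingers, y is the line along which they close (so a half turn about z gives the same grasp; the last joint's range is limited). The gripper opens to 87 mm and grips with 3 to 60 N. Pads are 19 mm wide; open, the fingers measure 117 mm over their backs; the gripper's body (75 mm by 190 mm) begins 51 mm behind the grasp point.
Start: joints at [-1.294, 0.332, -0.065, 1.46, 0.022, 1.35, -0.088], TCP at [0.185, 0.597, 0.223] pointing down, gripper open.
Joint ranges: [-2.6, 2.6], [-0.5, 2.12], [-1.47, 1.34], [0.16, 2.42], [-1.27, 4.41], [0.06, 2.06], [-2.6, 2.6]. Speed limits (rad/s): [2.22, 2.22, 2.79, 2.79, 3.14, 3.14, 3.14].

## Interface

Orientations are given as a unit quaternion [w, x, y, z].
In Python, from bench import r, viewer gives the robot as it stands.
- The arm moves only by the tool apply_moves, never from a script. Its arguments are lists of equal length, an entry for each row: "twist": the turn, a rotation vector about the world's x, y, z in units of pi rad (1.0 is pi rad), a list of three; "delta_pos": the shift along the world's x, y, z in units of 400 mm (1.0 is 400 mm), a list of three; "grip": the opening, from 0 (shut) to 1 (fully open). A call has 1 to 5 rows; each row is the pose to reach, as a shift and turn from the pose commanded when the call began, turning the shorter way round; what a row does not reach only later rows make up. A row lasts 1/12 s, in which the tool goes at most 41.7 mm and 7.16 degrees, less where a joint would pass 70% of its speed; a pose out of reach is approached as far as the arm can. A call with a number of a shift or a turn outside -1 to 1 is refused whole. A call with a gripper value outside its range is refused whole. The fingers move at their own pace and stop on an object; the grip force is fixed at half the most. Time passes only in rows, so rows that repeat a pose let the fingers close. It gives the time, the measured TCP pose, the force, the opening and the grip force at its end, in the units of the state.
- r.sense(): the state, without advancing time (a new reading comes with each control period).
- viewer.get_image(name): name is "side" or "top" or "wrist"; returns a dict with "color" (420x560x3 uint8, red, green, blue), "camera_matrix" (3x3 intrinsics, pixels), "k1" (the pictures are not rectified: a ray, as slopes to the right and down, at radius r is drawn at 1 + k1 r^2 times it, then the intrinsics apply), "eye" and "orientation" of the camera in the world. Camera axes: x right, y down, z forward; pixel columns grow to the right and rows downward; lengths in m; the calibration is good to about 2 mm. A picture is of the moment at which its call begins. There is no depth.
- r.hand_in(): hands the job in; it is judged then, once.
The state is a dict: "time": time; "joint_pos": joint angles; "dq": joint speeds; "tau": joint torques, N m; "tcp_pos": TCP position; "orientation": TCP orientation; "force": force on the tool from outside, world axes, zero at the start; "ft_torque": the same for the moment, N m; "grip_width": finger opening in m; "finger_force": force on a finger pad.
Only numpy, scipy, OpenCV 4.12 (cv2) and the standard library are available. Lean on these libraries where they do the work, as an engineer would, in place of code of your own. Each camera call takes 0.05 s, during which the arm holds its last target. There are 200 camera calls.

## Task

The white well plate has been left standing on its long side in the metal carrier. Push it over so that it lies flat in the carrier with its wells facing up, push it up snug against the tall end stop, and then flip the hinged steel flap over onto it until the flap is fully down. Only push and press: do not pick the plate up, and leave the bottle, beaker and jar alone.

Things in the scene. Friction and masses are not known exactly. Their poses are not given: they have to be found in the camera images.
- carrier: Fixed aluminium tray, 163 (x) by 144 mm (y); it never moves. Origin: on the bench under the middle of its inside; z up. Low walls 5 mm thick, tops 22 mm above the bench, stand on its -x, +y and -y sides; the tall end stop is on its +x side. Its +x points roughly to the robot's left (+-35 degrees).
- tray_floor (a point): Middle of the carrier's inner floor, 10 mm above the bench. The floor runs from x = -75 to +75 mm and y = -67 to +67 mm in the carrier's frame.
- stop (a point): Top middle of the end stop's inner face: at x = 75, y = 0, z = 51 mm in the carrier's frame. The stop is a grey wall 8 mm thick (x = 75 to 83 mm) and 51 mm tall, as wide as the carrier; the flap is hinged on top of it.
- plate: Loose white block 128 x 86 x 42 mm, about 0.25 kg, 4 by 6 dark square wells on one large face. Starts standing on a long side: 42 mm thick (x), 128 long (y), 86 tall (z). Origin: centre of the side it stands on. Wells on its -x face (away from the stop), underside +x; axes near parallel to the carrier's. Lying wells up: its x points down, z to the stop, top 52 mm above the bench.
- plate_mid (a point): Centre of the plate block. When the plate lies flat and touches the end stop this point is at x = 32, y = 0, z = 31 mm in the carrier's frame.
- plate_foot (a point): Middle of the plate's lower edge on the underside: the edge about which it tips towards the stop, 92 to 104 mm from the stop at the start, so a gap of up to about 18 mm may remain once it is flat. 10 mm above the bench while on the carrier's floor. The plate stands freely and falls once tilted past about 26 degrees.
- flap (a joint): Angle (rad) of the flap: 0 = fully down, level over the plate, pointing to the carrier's -x; 1.57 = upright; starts at 1.75 to 2.25, leaning outward away from the plate; at most 2.4. Stiff hinge (0.06 N m: 1 to 2 N at the tip), stays where left. Steel, 45 mm long from the axis, 70 mm wide, 5 mm thick; when down its top is 59.5 mm above the bench, 7.5 mm above the flat plate's top.
- flap_hinge (a point): Middle of the flap's hinge axis, on top of the end stop, 57 mm above the bench, at x = 79, y = 0 mm in the carrier's frame; the axis runs along the carrier's y.
- flap_tip (a point): Middle of the flap's free end, 45 mm from the hinge axis, half-way through its thickness.
- bottle: Amber glass bottle with white cap, 60 mm across, 115 mm tall; origin at the centre of its bottom. Bystander, leave alone.
- beaker: Glass beaker, 66 mm across, 85 mm tall; origin at the centre of its bottom. Bystander, leave alone.
- jar: Glass jar with black lid, 64 mm across, 75 mm tall; origin at the centre of its bottom. Bystander, leave alone.
Not all that is in view belongs to the job. Leave any green look-alike of the plate alone.

How it is judged:
On the way, in this order (a step that is already met when the one before it is completed fails the run):
1. the plate lies flat on the carrier's floor, wells up, against the end stop, with the flap still up (angle between plate's own x axis and vertical above 3.07159 rad and z of plate_mid in the frame of carrier between 0.026 and 0.036 m and y of plate_mid in the frame of carrier between -0.008 and 0.008 m and x of plate_mid in the frame of carrier above 0.028 m and value of joint flap above 0.5 rad), for 0.2 s.
2. the flap is fully down over the plate (value of joint flap below 0.1 rad), for 0.2 s.
At the end, for the whole second after the job is handed in: The plate lies at rest on the carrier's floor, wells up (within 4 degrees of level), within 4 mm of touching the end stop and inside the side walls, and the flap is down over it (joint below 0.1 rad) (angle between plate's own x axis and vertical above 3.07159 rad and z of plate_mid in the frame of carrier between 0.026 and 0.036 m and y of plate_mid in the frame of carrier between -0.008 and 0.008 m and x of plate_mid in the frame of carrier between 0.028 and 0.035 m and value of joint flap below 0.1 rad and linear speed of plate below 0.02 m/s).
It fails at once if the plate is lifted off the carrier's floor (the edge it tips about more than 15 mm above the floor) (height (world z) of plate_foot above 0.025 m).
It fails at once if the amber bottle is moved more than 25 mm or tipped over (distance of bottle from where it was at the start of the episode above 0.025 m or angle between bottle's own z axis and vertical above 0.4 rad).
It fails at once if the beaker is moved more than 25 mm or tipped over (distance of beaker from where it was at the start of the episode above 0.025 m or angle between beaker's own z axis and vertical above 0.4 rad).
It fails at once if the jar is moved more than 25 mm or tipped over (distance of jar from where it was at the start of the episode above 0.025 m or angle between jar's own z axis and vertical above 0.4 rad).
It also fails if it takes over 48 s, if anything falls off the work surface, if the arm or the gripper's body presses on something with over 40 N, if the wrist force passes 120 N, or if a joint passes its speed limit or range.

## Working session

There is one attempt and no reset: what is moved stays moved. The work goes in short steps, Python scripts to look and compute and a tool call to move; the robot and the scene stay as the last step left them, time stands still between calls to the robot, and variables do not carry over. Pictures are saved under pics/ and viewed, at most 10 in all, crops included, and the job is handed in when it is done.

Besides the shell and the picture viewer there is one more tool, called after "Request:" as name(argument=value, ...) on one line, values as JSON. apply_moves: Moves the arm, as the interface text tells. Its arguments: {"type":"object","properties":{"twist":{"type":"array","items":{"type":"array","items":{"type":"number","minimum":-1,"maximum":1}}},"delta_pos":{"type":"array","items":{"type":"array","items":{"type":"number","minimum":-1,"maximum":1}}},"grip":{"type":"array","items":{"type":"number"}}},"required":["twist","delta_pos","grip"]}

```bash
mkdir -p pics
cat > h.py <<'E'
import numpy as np, cv2
from scipy.spatial.transform import Rotation as R
from bench import r, viewer
def rot(o):
    o=np.array(o,float)
    return o if o.shape==(3,3) else R.from_quat(np.r_[o[1:],o[0]]).as_matrix()
def ray(im,u,v):
    K=np.array(im["camera_matrix"]);k=float(im["k1"])
    d=cv2.undistortPoints(np.array([[[u,v]]],float),K,np.array([k,0,0,0,0.]))[0,0]
    w=rot(im["orientation"])@np.r_[d,1]
    return np.array(im["eye"],float),w/np.linalg.norm(w)
def onz(im,u,v,z):
    e,w=ray(im,u,v); return e+w*(z-e[2])/w[2]
def tri(rays):
    A=np.zeros((3,3));b=np.zeros(3)
    for e,w in rays:
        P=np.eye(3)-np.outer(w,w);A+=P;b+=P@e
    p=np.linalg.solve(A,b); return p,[np.linalg.norm((np.eye(3)-np.outer(w,w))@(p-e)) for e,w in rays]
def proj(im,p):
    K=np.array(im["camera_matrix"]);k=float(im["k1"]);M=rot(im["orientation"]).T
    return cv2.projectPoints(np.array([p],float),cv2.Rodrigues(M)[0],-M@np.array(im["eye"],float),K,np.array([k,0,0,0,0.]))[0].ravel()
def save(im,n,crop=None,s=1):
    c=im["color"][...,::-1]
    if crop: c=c[crop[1]:crop[3],crop[0]:crop[2]]
    cv2.imwrite(f"pics/{n}.png",cv2.resize(c,None,fx=s,fy=s,interpolation=cv2.INTER_CUBIC))
E
python3 - <<'E'
from h import *
import pickle
ims={n:viewer.get_image(n) for n in("side","top","wrist")}
pickle.dump(ims,open("ims0.pkl","wb"))
c=[cv2.resize(ims[n]["color"],(400,300),interpolation=cv2.INTER_AREA) for n in ims]
for n in("side","top"):
    save(ims[n],n+"0")
for n in ims: print(n,ims[n]["eye"],ims[n]["orientation"],ims[n]["k1"],ims[n]["camera_matrix"])
save(ims["wrist"],"wrist0")
print(r.sense()["time"],r.grasp_offset,r.sense()["orientation"])
E
```

```text
side [-0.11119263 -0.75979961  0.69848919] [-0.44597917  0.8338006  -0.28268907  0.16113981] -0.005027672439503693 [[544.18501531   0.         272.52308175]
 [  0.         544.18501531 201.37737686]
 [  0.           0.           1.        ]]
top [0.44898209 0.02010547 1.14301914] [-0.02248985  0.71315006 -0.70011987  0.02726468] -0.09388071114227392 [[414.39589631   0.         279.98890274]
 [  0.         414.39589631 208.98740366]
 [  0.           0.           1.        ]]
wrist [0.10861332 0.62038139 0.383909  ] [0.11932664 0.79606115 0.58694025 0.0868847 ] -0.0644229206226614 [[357.36215576   0.         277.86274896]
 [  0.         357.36215576 202.06222218]
 [  0.           0.           1.        ]]
0.15 0.0187 [-6.37065292e-05  1.49299330e-01  9.88791907e-01 -5.20369285e-04]
```

View pics/side0.png

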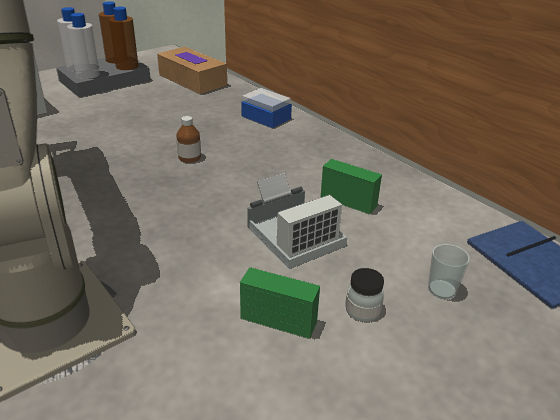

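View pics/top0.png

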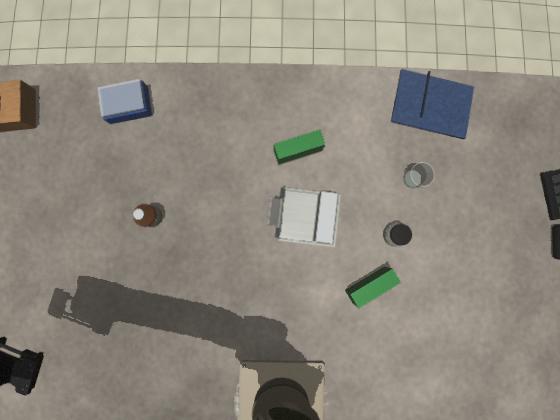

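The white, welled plate is at side (310,228) / top (328,216), standing in the carrier. The flap is at side (273,187) / top (275,212). The green blocks at side (280,302) and (350,185) are look-alikes: wrong colour and outside the carrier. I'll confirm with one enlarged crop.

Run:
```python
from h import *
import pickle
ims=pickle.load(open("ims0.pkl","rb"))
a=cv2.resize(ims["side"]["color"][165:270,240:352],None,fx=3.5,fy=3.5,interpolation=cv2.INTER_CUBIC)
b=cv2.resize(ims["top"]["color"][178:252,262:346],None,fx=4.7,fy=4.7,interpolation=cv2.INTER_CUBIC)
H=max(a.shape[0],b.shape[0]);p=lambda x:cv2.copyMakeBorder(x,0,H-x.shape[0],0,0,0)
cv2.imwrite("pics/crop0.png",np.hstack([p(a),p(b)])[...,::-1]);print(a.shape,b.shape)
```

```text
(368, 392, 3) (348, 395, 3)
```

View pics/crop0.png

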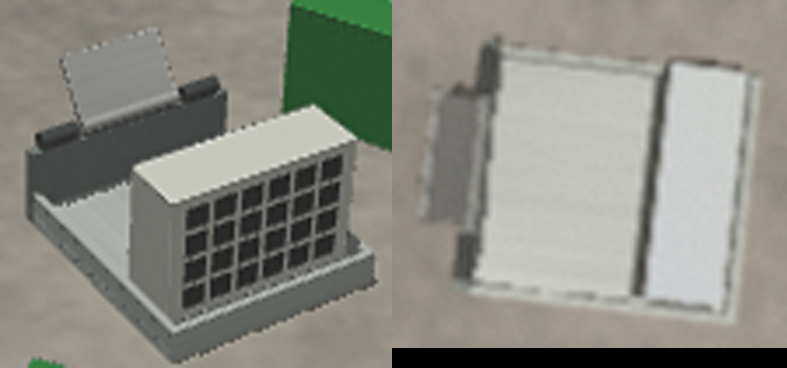

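The crop confirms it: the white 4x6-welled block stands near the carrier's -x wall (wells to -y world), with the flap leaning outward at left. Now triangulate the corners.

Run:
```python
from h import *
import pickle
ims=pickle.load(open("ims0.pkl","rb"))
S=lambda x,y:ray(ims["side"],x/3.5+240-.4,y/3.5+165-.4)
T=lambda x,y:ray(ims["top"],(x-392)/4.7+262-.4,y/4.7+178-.4)
P={"wells_hi":((356,138),(746,68)),"wells_lo":((183,205),(722,308)),"und_hi":((313,106),(668,62)),"und_lo":((132,170),(645,300)),
"rim-x_hi":((378,255),(760,75)),"rim-x_lo":((175,330),(737,322)),"stop_hi":((228,95),(492,40)),"stop_lo":((28,150),(458,290)),
"flap_hi":((157,28),(436,88)),"flap_lo":((62,60),(422,218))}
Q={}
for k,(s,t) in P.items():
    p,e=tri([S(*s),T(*t)]);Q[k]=p;print(k,p.round(4),np.round(e,4))
for a,b in[("wells_hi","wells_lo"),("und_hi","und_lo"),("wells_hi","und_hi"),("wells_lo","und_lo"),("rim-x_hi","rim-x_lo"),("stop_hi","stop_lo"),("flap_hi","flap_lo"),("rim-x_hi","stop_hi")]:
    d=Q[b]-Q[a];print(a,b,np.linalg.norm(d).round(4),np.degrees(np.arctan2(d[1],d[0])).round(1))
for n,a in ims.items(): print(n,[proj(a,Q[k]).round(0).tolist() for k in("wells_hi","stop_lo")])
```

```text
wells_hi [ 0.569  -0.1309  0.0919] [0.0003 0.0003]
wells_lo [ 0.4418 -0.1215  0.0932] [0.0037 0.0037]
und_hi [ 0.5725 -0.0892  0.0908] [0.0008 0.0008]
und_lo [ 0.4435 -0.0784  0.0919] [0.0014 0.0014]
rim-x_hi [ 0.5747 -0.1509  0.0167] [0.0011 0.0011]
rim-x_lo [ 0.4305 -0.1375  0.0218] [0.0003 0.0003]
stop_hi [0.5894 0.0056 0.0437] [0.0019 0.0019]
stop_lo [0.4461 0.0233 0.0493] [0.0002 0.0002]
flap_hi [0.5558 0.0368 0.0906] [0.0007 0.0007]
flap_lo [0.4853 0.0429 0.0895] [0.001 0.001]
wells_hi wells_lo 0.1276 175.8
und_hi und_lo 0.1294 175.2
wells_hi und_hi 0.0419 85.2
wells_lo und_lo 0.0431 87.7
rim-x_hi rim-x_lo 0.145 174.7
stop_hi stop_lo 0.1446 173.0
flap_hi flap_lo 0.0707 175.1
rim-x_hi stop_hi 0.1595 84.6
side [[341.0, 204.0], [248.0, 207.0]]
top [[337.0, 192.0], [276.0, 239.0]]
wrist [[-80.0, 540.0], [-43.0, 461.0]]
```

View pics/wrist0.png

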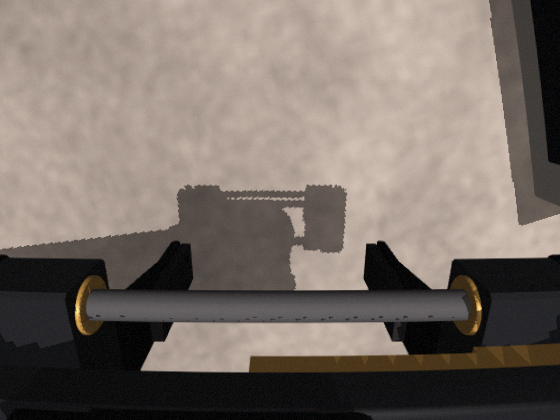

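Request:
apply_moves(twist=[[0,0,0.066],[0,0,0.066],[0,0,0.066],[0,0,0.066],[0,0,0.066]], delta_pos=[[0.29,-0.37,0],[0.29,-0.37,0],[0.29,-0.37,0],[0.29,-0.37,0],[0.29,-0.37,0]], grip=[0,0,0,0,0])

```text
time: 0.57
tcp_pos: [0.3043, 0.4448, 0.2226]
orientation: [0.001, 0.049, 0.999, -0.001]
force: [0.6, -0.6, 0.9]
grip_width: 0.0611
finger_force: 0.0
```

Request:
apply_moves(twist=[[0,0,0],[0,0,0],[0,0,0],[0,0,0],[0,0,0]], delta_pos=[[0.29,-0.37,0],[0.29,-0.37,0],[0.29,-0.37,0],[0.29,-0.37,0],[0.29,-0.37,0]], grip=[0,0,0,0,0])

```text
time: 0.98
tcp_pos: [0.4196, 0.2963, 0.2227]
orientation: [0.0, 0.049, 0.999, -0.0]
force: [0.3, -0.1, 0.3]
grip_width: 0.0281
finger_force: 0.0
```

Request:
apply_moves(twist=[[0,0,0],[0,0,0],[0,0,0],[0,0,0],[0,0,0]], delta_pos=[[0.06,-0.39,0],[0.06,-0.39,0],[0.06,-0.39,0],[0.06,-0.39,0],[0.06,-0.39,0]], grip=[0,0,0,0,0])

```text
time: 1.4
tcp_pos: [0.4417, 0.1381, 0.2228]
orientation: [0.0, 0.051, 0.999, -0.0]
force: [1.1, 0.8, 0.3]
grip_width: 0.0011
finger_force: 0.0
```

Request:
apply_moves(twist=[[0,0,0],[0,0,0],[0,0,0],[0,0,0],[0,0,0]], delta_pos=[[0.06,-0.39,0],[0.06,-0.39,0],[0.06,-0.39,0],[0.06,-0.39,0],[0.06,-0.39,0]], grip=[0,0,0,0,0])

```text
time: 1.82
tcp_pos: [0.4648, -0.0179, 0.2228]
orientation: [0.0, 0.051, 0.999, -0.001]
force: [0.4, 0.6, 1.5]
grip_width: 0.0004
finger_force: 0.0
```

Request:
apply_moves(twist=[[0,0,0],[0,0,0],[0,0,0],[0,0,0],[0,0,0]], delta_pos=[[0.092,-0.375,0],[0.092,-0.375,0],[0.092,-0.375,0],[0.092,-0.375,0],[0.092,-0.375,0]], grip=[0,0,0,0,0])

```text
time: 2.23
tcp_pos: [0.5011, -0.1673, 0.2227]
orientation: [0.0, 0.05, 0.999, -0.001]
force: [-1.0, 0.1, 0.3]
grip_width: 0.0007
finger_force: 0.0
```

Request:
apply_moves(twist=[[0,0,0],[0,0,0],[0,0,0],[0,0,0],[0,0,0]], delta_pos=[[0,0,-0.1],[0,0,-0.2],[0,0,-0.3],[0,0,-0.36],[0,0,-0.36]], grip=[0,0,0,0,0])

```text
time: 2.65
tcp_pos: [0.4979, -0.1594, 0.0737]
orientation: [-0.004, 0.046, 0.999, 0.0]
force: [-0.8, 0.8, 0.3]
grip_width: 0.0007
finger_force: 0.0
```

Run:
```python
from h import *
s=viewer.get_image("side");t=viewer.get_image("top")
a=cv2.resize(s["color"][130:290,200:390],None,fx=2.1,fy=2.1,interpolation=cv2.INTER_CUBIC)
w=cv2.resize(viewer.get_image("wrist")["color"],(400,300))
H=max(a.shape[0],w.shape[0]);p=lambda x:cv2.copyMakeBorder(x,0,H-x.shape[0],0,0,0)
cv2.imwrite("pics/c1.png",np.hstack([p(a),p(w)])[...,::-1])
print(r.sense()["tcp_pos"],r.sense()["time"])
```

```text
[ 0.50221853 -0.1609166   0.08004118] 2.8
```

View pics/c1.png

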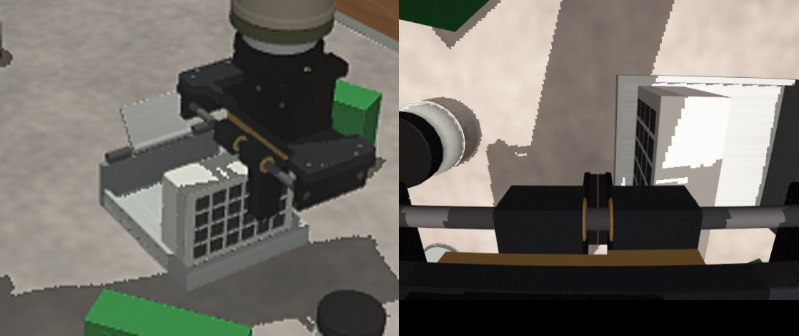

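Request:
apply_moves(twist=[[0,0,0],[0,0,0],[0,0,0],[0,0,0],[0,0,0]], delta_pos=[[0.0015,0.015,0],[0.003,0.03,0],[0.0045,0.045,0],[0.006,0.06,0],[0.007,0.075,0]], grip=[0,0,0,0,0])

```text
time: 3.22
tcp_pos: [0.5046, -0.1301, 0.0792]
orientation: [0.001, 0.046, 0.999, 0.0]
force: [-0.1, -2.0, 1.5]
grip_width: 0.0005
finger_force: 0.7
```

Request:
apply_moves(twist=[[0,0,0],[0,0,0],[0,0,0],[0,0,0],[0,0,0]], delta_pos=[[0.0015,0.015,0],[0.003,0.03,0],[0.0045,0.045,0],[0.006,0.06,0],[0.006,0.06,0]], grip=[0,0,0,0,0])

```text
time: 3.63
tcp_pos: [0.5067, -0.1051, 0.0784]
orientation: [-0.0, 0.045, 0.999, 0.0]
force: [0.3, 0.6, 0.0]
grip_width: 0.0005
finger_force: 0.0
```

Run:
```python
from h import *
s=viewer.get_image("side")
a=cv2.resize(s["color"][150:280,220:370],None,fx=2.6,fy=2.6,interpolation=cv2.INTER_CUBIC)
w=cv2.resize(viewer.get_image("wrist")["color"],(400,300))
H=max(a.shape[0],w.shape[0]);p=lambda x:cv2.copyMakeBorder(x,0,H-x.shape[0],0,0,0)
cv2.imwrite("pics/c2.png",np.hstack([p(a),p(w)])[...,::-1])
print(r.sense()["tcp_pos"],r.sense()["time"],r.sense()["force"])
```

```text
[ 0.50652841 -0.10654505  0.07848605] 3.7333 [ 0.07932344 -0.76187117 -0.18773769]
```

View pics/c2.png

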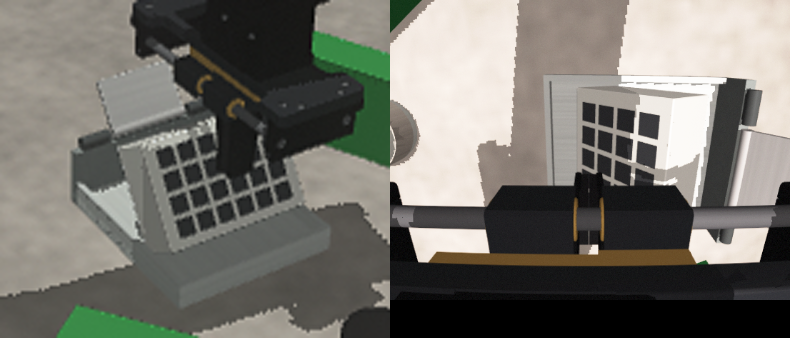

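The plate is tilting cleanly about its foot (wells now tipped up at side-crop (220,180)). Continue past balance.

Request:
apply_moves(twist=[[0,0,0],[0,0,0],[0,0,0],[0,0,0],[0,0,0]], delta_pos=[[0.0015,0.015,0],[0.003,0.03,0],[0.0045,0.045,0],[0.006,0.06,0],[0.006,0.06,0]], grip=[0,0,0,0,0])

```text
time: 4.15
tcp_pos: [0.5092, -0.0811, 0.0785]
orientation: [-0.0, 0.045, 0.999, 0.0]
force: [-0.1, 0.4, -0.3]
grip_width: 0.0002
finger_force: 0.0
```

Request:
apply_moves(twist=[[0,0,0],[0,0,0],[0,0,0],[0,0,0],[0,0,0]], delta_pos=[[0.001,0.01,0],[0.001,0.01,0],[0.001,0.01,0],[0.001,0.01,0],[0.001,0.01,0]], grip=[0,0,0,0,0])

```text
time: 4.57
tcp_pos: [0.5093, -0.0792, 0.0786]
orientation: [-0.0, 0.046, 0.999, -0.0]
force: [1.1, 0.2, 0.2]
grip_width: 0.0005
finger_force: 0.0
```

Run:
```python
from h import *
s=viewer.get_image("side")
a=cv2.resize(s["color"][150:280,220:370],None,fx=2.6,fy=2.6,interpolation=cv2.INTER_CUBIC)
w=cv2.resize(viewer.get_image("wrist")["color"],(400,300))
H=max(a.shape[0],w.shape[0]);p=lambda x:cv2.copyMakeBorder(x,0,H-x.shape[0],0,0,0)
cv2.imwrite("pics/c3.png",np.hstack([p(a),p(w)])[...,::-1])
print(r.sense()["tcp_pos"],r.sense()["time"],r.sense()["force"])
```

```text
[ 0.50932571 -0.07909072  0.07856888] 4.6667 [ 0.32942508 -0.06934182  0.23838082]
```

View pics/c3.png

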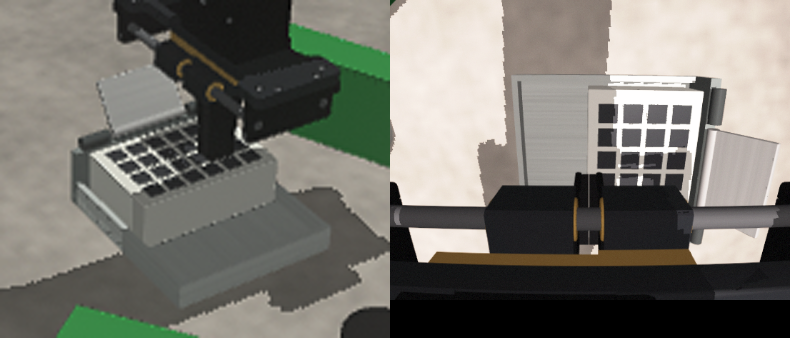

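Plate is flat, wells up, with a small gap left to the stop. Back off, drop behind its rear face, then slide.

Request:
apply_moves(twist=[[0,0,0],[0,0,0],[0,0,0],[0,0,0],[0,0,0]], delta_pos=[[-0.005,-0.055,0],[-0.01,-0.11,0],[-0.01,-0.11,0],[-0.01,-0.11,-0.06],[-0.01,-0.11,-0.12]], grip=[0,0,0,0,0])

```text
time: 5.08
tcp_pos: [0.5066, -0.1233, 0.031]
orientation: [0.002, 0.047, 0.999, 0.0]
force: [-0.9, 0.2, -1.0]
grip_width: 0.0009
finger_force: 0.0
```

Request:
apply_moves(twist=[[0,0,0],[0,0,0],[0,0,0],[0,0,0],[0,0,0]], delta_pos=[[0.001,0.01,0],[0.002,0.02,0],[0.003,0.03,0],[0.004,0.04,0],[0.005,0.05,0]], grip=[0,0,0,0,0])

```text
time: 5.5
tcp_pos: [0.5083, -0.1021, 0.0318]
orientation: [0.001, 0.046, 0.999, 0.0]
force: [-0.7, -0.6, 0.4]
grip_width: 0.0004
finger_force: 0.0
```

Request:
apply_moves(twist=[[0,0,0],[0,0,0],[0,0,0]], delta_pos=[[0.0005,0.006,0],[0.001,0.012,0],[0.001,0.012,0]], grip=[0,0,0])

```text
time: 5.75
tcp_pos: [0.508, -0.0974, 0.0309]
orientation: [0.0, 0.046, 0.999, 0.0]
force: [0.3, 0.2, -0.2]
grip_width: 0.0001
finger_force: 0.0
```

Request:
apply_moves(twist=[[0,0,0],[0,0,0],[0,0,0]], delta_pos=[[0.0005,0.005,0],[0.001,0.01,0],[0.001,0.01,0]], grip=[0,0,0])

```text
time: 6.0
tcp_pos: [0.5082, -0.0937, 0.0306]
orientation: [-0.0, 0.046, 0.999, 0.0]
force: [-0.6, 0.2, 0.7]
grip_width: 0.0003
finger_force: 0.0
```

Request:
apply_moves(twist=[[0,0,0],[0,0,0],[0,0,0]], delta_pos=[[0.0005,0.005,0],[0.001,0.01,0],[0.001,0.01,0]], grip=[0,0,0])

```text
time: 6.25
tcp_pos: [0.5086, -0.0898, 0.0305]
orientation: [-0.0, 0.046, 0.999, 0.0]
force: [-0.9, 0.3, -0.4]
grip_width: 0.0006
finger_force: 0.1
```

Request:
apply_moves(twist=[[0,0,0],[0,0,0],[0,0,0]], delta_pos=[[0.0005,0.005,0],[0.001,0.01,0],[0.001,0.01,0]], grip=[0,0,0])

```text
time: 6.5
tcp_pos: [0.509, -0.0858, 0.0305]
orientation: [-0.0, 0.046, 0.999, 0.0]
force: [-0.3, -1.7, -1.0]
grip_width: 0.0004
finger_force: 0.5
```

Run:
```python
from h import *
s=viewer.get_image("side")
a=cv2.resize(s["color"][180:280,230:360],None,fx=3,fy=3,interpolation=cv2.INTER_CUBIC)
w=cv2.resize(viewer.get_image("wrist")["color"],(400,300))
H=max(a.shape[0],w.shape[0]);p=lambda x:cv2.copyMakeBorder(x,0,H-x.shape[0],0,0,0)
cv2.imwrite("pics/c4.png",np.hstack([p(a),p(w)])[...,::-1])
print(r.sense()["tcp_pos"],r.sense()["time"],r.sense()["force"])
```

```text
[ 0.50896578 -0.0858849   0.03056071] 6.6 [-1.13945553 -0.7140817   0.06304669]
```

View pics/c4.png

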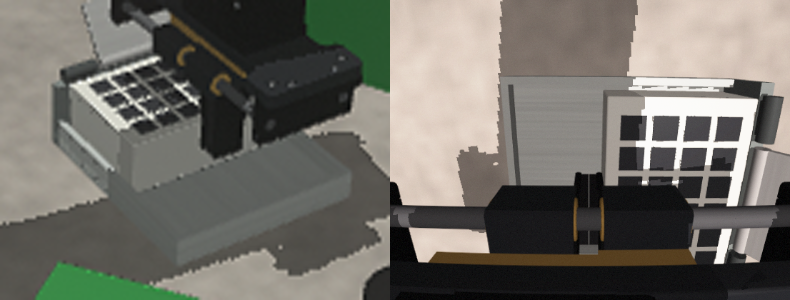

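Request:
apply_moves(twist=[[0,0,0],[0,0,0],[0,0,0]], delta_pos=[[0.0003,0.0035,0],[0.0006,0.007,0],[0.0006,0.007,0]], grip=[0,0,0])

```text
time: 6.85
tcp_pos: [0.5091, -0.0849, 0.0306]
orientation: [0.0, 0.047, 0.999, -0.001]
force: [0.3, -7.4, -1.2]
grip_width: 0.0004
finger_force: 3.3
```

Request:
apply_moves(twist=[[0,0,0],[0,0,0],[0,0,0]], delta_pos=[[0.0003,0.0035,0],[0.0006,0.007,0],[0.0006,0.007,0]], grip=[0,0,0])

```text
time: 7.1
tcp_pos: [0.509, -0.0847, 0.0307]
orientation: [0.0, 0.048, 0.999, -0.002]
force: [-0.6, -16.3, -0.9]
grip_width: 0.0005
finger_force: 7.6
```

16 N reaction: the plate is snug at the stop. Back off, rise and go round to the outside of the flap.

Request:
apply_moves(twist=[[0,0,0],[0,0,0],[0,0,0],[0,0,0],[0,0,0]], delta_pos=[[-0.005,-0.05,0],[-0.006,-0.07,0],[-0.006,-0.07,0.1],[-0.006,-0.07,0.2],[-0.006,-0.07,0.3]], grip=[0,0,0,0,0])

```text
time: 7.52
tcp_pos: [0.5063, -0.1086, 0.1518]
orientation: [-0.001, 0.047, 0.999, -0.0]
force: [1.4, 0.3, 0.3]
grip_width: 0.0004
finger_force: 0.0
```

Request:
apply_moves(twist=[[0,0,0],[0,0,0],[0,0,0],[0,0,0],[0,0,0]], delta_pos=[[0,0,0.05],[0.009,0.1,0.05],[0.018,0.2,0.05],[0.027,0.3,0.05],[0.035,0.4,0.05]], grip=[0,0,0,0,0])

```text
time: 7.93
tcp_pos: [0.5209, 0.0537, 0.171]
orientation: [0.0, 0.046, 0.999, 0.001]
force: [-0.6, -1.1, -0.4]
grip_width: 0.001
finger_force: 0.0
```

Run:
```python
from h import *
s=viewer.get_image("side")
a=cv2.resize(s["color"][165:265,230:350],None,fx=3.3,fy=3.3,interpolation=cv2.INTER_CUBIC)
w=cv2.resize(viewer.get_image("wrist")["color"],(400,300))
H=max(a.shape[0],w.shape[0]);p=lambda x:cv2.copyMakeBorder(x,0,H-x.shape[0],0,0,0)
cv2.imwrite("pics/c5.png",np.hstack([p(a),p(w)])[...,::-1])
print(r.sense()["tcp_pos"],r.sense()["time"],r.sense()["force"])
```

```text
[0.52076279 0.05958546 0.17037136] 8.0333 [-0.20285497 -0.95013994 -0.45297374]
```

View pics/c5.png

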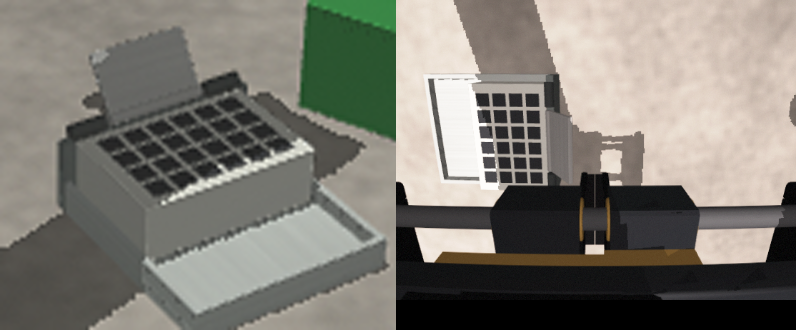

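The plate (side crop (210,160)) lies flat against the stop and the flap is still leaning outward. Go outside the flap, down, then sweep it over.

Request:
apply_moves(twist=[[0,0,0],[0,0,0],[0,0,0],[0,0,0],[0,0,0]], delta_pos=[[0.006,0.075,0],[0.006,0.075,0],[0.006,0.075,-0.09],[0.006,0.075,-0.18],[0.006,0.075,-0.235]], grip=[0,0,0,0,0])

```text
time: 8.45
tcp_pos: [0.5221, 0.0816, 0.0738]
orientation: [-0.001, 0.046, 0.999, -0.0]
force: [-0.1, -0.2, -0.7]
grip_width: 0.0003
finger_force: 0.0
```

Request:
apply_moves(twist=[[0,0,0],[0,0,0],[0,0,0],[0,0,0],[0,0,0]], delta_pos=[[0,0,0],[-0.002,-0.02,0],[-0.004,-0.04,0],[-0.006,-0.06,0],[-0.008,-0.08,0]], grip=[0,0,0,0,0])

```text
time: 8.87
tcp_pos: [0.5213, 0.0486, 0.0783]
orientation: [0.001, 0.047, 0.999, 0.001]
force: [0.4, 4.7, 3.7]
grip_width: 0.0008
finger_force: 2.5
```

Request:
apply_moves(twist=[[0,0,0],[0,0,0],[0,0,0],[0,0,0],[0,0,0]], delta_pos=[[-0.0015,-0.015,0],[-0.003,-0.03,0.005],[-0.0045,-0.045,0.01],[-0.006,-0.06,0.015],[-0.007,-0.075,0.02]], grip=[0,0,0,0,0])

```text
time: 9.28
tcp_pos: [0.5171, 0.0191, 0.0847]
orientation: [-0.0, 0.046, 0.999, 0.0]
force: [0.6, 2.7, -1.1]
grip_width: 0.0007
finger_force: 1.3
```

Request:
apply_moves(twist=[[0,0,0],[0,0,0],[0,0,0],[0,0,0],[0,0,0]], delta_pos=[[-0.002,-0.02,0.005],[-0.004,-0.04,0.007],[-0.005,-0.057,-0.005],[-0.0065,-0.072,-0.022],[-0.0075,-0.082,-0.042]], grip=[0,0,0,0,0])

```text
time: 9.7
tcp_pos: [0.5145, -0.0143, 0.0672]
orientation: [0.0, 0.047, 0.999, -0.0]
force: [0.4, 2.0, 1.3]
grip_width: 0.0005
finger_force: 1.0
```

Request:
apply_moves(twist=[[0,0,0],[0,0,0],[0,0,0]], delta_pos=[[0,-0.003,-0.01],[0,-0.003,-0.02],[0,-0.003,-0.02]], grip=[0,0,0])

```text
time: 9.95
tcp_pos: [0.5141, -0.0155, 0.0598]
orientation: [-0.001, 0.047, 0.999, -0.0]
force: [-4.9, -3.9, 8.7]
grip_width: 0.0003
finger_force: 4.2
```

Request:
apply_moves(twist=[[0,0,0],[0,0,0],[0,0,0]], delta_pos=[[0,0,-0.004],[0,0,-0.004],[0,0,-0.004]], grip=[0,0,0])

```text
time: 10.2
tcp_pos: [0.5142, -0.0156, 0.0595]
orientation: [-0.001, 0.047, 0.999, -0.0]
force: [-11.3, -3.6, 28.6]
grip_width: 0.0003
finger_force: 13.9
```

Request:
apply_moves(twist=[[0,0,0],[0,0,0],[0,0,0],[0,0,0],[0,0,0]], delta_pos=[[0,0,0.05],[0,0,0.15],[0,0,0.25],[0,0.1,0.3],[0,0.2,0.3]], grip=[0,0,0,0,0])

```text
time: 10.62
tcp_pos: [0.5169, 0.0629, 0.1826]
orientation: [0.003, 0.049, 0.999, 0.001]
force: [1.6, 0.1, -0.9]
grip_width: 0.0004
finger_force: 0.0
```

Run:
```python
from h import *
s=viewer.get_image("side")
a=cv2.resize(s["color"][165:265,230:350],None,fx=3.3,fy=3.3,interpolation=cv2.INTER_CUBIC)
w=cv2.resize(viewer.get_image("wrist")["color"],(400,300))
H=max(a.shape[0],w.shape[0]);p=lambda x:cv2.copyMakeBorder(x,0,H-x.shape[0],0,0,0)
cv2.imwrite("pics/c6.png",np.hstack([p(a),p(w)])[...,::-1])
print(r.sense()["tcp_pos"],r.sense()["time"],r.sense()["force"])
```

```text
[0.51440073 0.07182991 0.17856576] 10.7167 [-0.56114479 -0.55640733 -1.07972444]
```

View pics/c6.png

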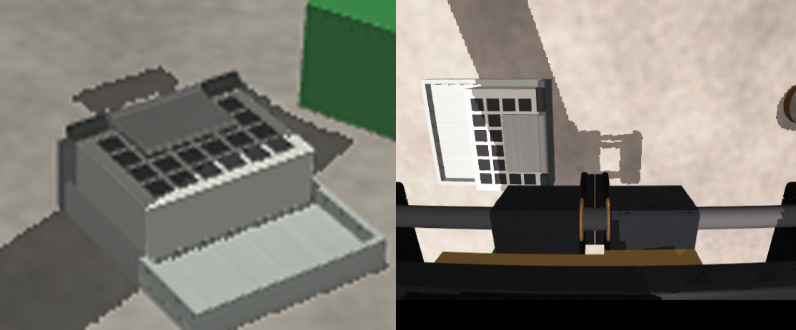

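The flap lies level over the plate (side crop (175,120)), the fingertip bottomed out at z = 59.5 mm as specified, and the plate has not moved from the stop.

```bash
python3 -c "
from bench import r
print(r.hand_in())"
```

```text
the job is handed in; nothing more can be done
None
```

The job is handed in at about 11 s: the plate lies flat with its wells up, snug against the end stop, and the flap is fully down over it; the bottle, beaker and jar were never approached, and no verdict came back.

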